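# Slide the sample tray over the dock sill

## Robot

A 6-joint arm with a two-finger parallel gripper is mounted at the origin on the work surface. World frame = base frame: x ahead of the robot, y to its left, z up, the work surface at z = 0. Lengths are in m, angles in rad, forces in N, time in s.
With the tool pointing down it reaches from about 0.275 to 0.825 m from the base axis. Payload 4.9 kg.
Tool frame: the origin (TCP) lies on the centre line of the jaws, within the pads' length; the fingertips stand 11 mm ahead of it and the grasp point (between the pads) lies 8 mm behind it; x points along the fingers, z is the direction in which the jaws open and shut, and the axes are right-handed (so a half turn about x gives the same grasp; the last joint's range is limited). The gripper opens to 85 mm and grips with 20 to 120 N. Pads are 22 mm wide; open, the fingers measure 114 mm over their backs; the gripper's body (76 mm by 85 mm) begins 54 mm behind the grasp point. The pads swing forward as they close: fully open they stand 13 mm farther back than shut.
Start: joints at [1.122, 0.326, -0.193, 1.052, 0, 1.437], TCP at [0.17, 0.523, 0.242] pointing down, gripper open.
Joint ranges: [-2.65, 2.65], [-0.97, 1.79], [-1.3, 1.35], [-1.93, 2.1], [-1.47, 1.37], [-3.14, 3.14]. Speed limits (rad/s): [2.57, 2.57, 3.14, 3.14, 3.14, 3.14].

## Interface

Orientations are given as a unit quaternion [w, x, y, z].
In Python, from rig import ctrl gives the robot as it stands. The module is installed in compiled form; this text tells all that it offers.
- The arm moves only by the shell command python3 -m pendant 'ROWS' [FORCE]. ROWS is a JSON object of lists of equal length, an entry for each row: "gripper": the closure, from 0 (fully open) to 1 (shut); "travel": the shift along the tool's x, y, z in cm, a list of three; "roll": the turn about the tool's x in degrees. A call has 1 to 10 rows; each row shifts and turns the pose as measured when the row begins, along the tool's axes as they then stand; what a row does not reach is not made up. A row lasts 1/10 s, in which the tool goes at most 50 mm and 8.59 degrees, less where a joint would pass 70% of its speed; a pose out of reach is approached as far as the arm can. A call with a gripper value outside its range is refused whole. The fingers move at their own pace and stop on an object; FORCE is the grip in N (left out, the last holds). Time passes only in rows, so rows that do not move let the fingers close. It gives the time, the measured TCP pose, the force and the opening at its end, in the units of the state.
- ctrl.state(): the state, without advancing time (a new reading comes with each control period).
- ctrl.camera(name): name is "side" or "top" or "wrist"; returns (picture, depth): 400x640x3 uint8, blue, green, red; 400x640 float32, m along the optical axis (not along the pixel's ray), 0 where there is no reading.
- ctrl.camera_params(name): a dict with "camera_matrix" (3x3 intrinsics, pixels), "distortion" ([k1, k2, p1, p2, k3] as OpenCV has them; the pictures are not rectified), "eye" and "attitude" of the camera in the world; the wrist camera has in their place "mount" (4x4, takes a point from camera to tool coordinates, whose origin is the TCP and whose axes are the tool frame's). Camera axes: x right, y up, looking along -z (the intrinsics and any distortion apply to the point x, -y, -z); pixel columns grow to the right and rows downward; lengths in m; the calibration is good to about 2 mm. A picture is of the moment at which its call begins: read the wrist's pose just before it. camera_params takes no time and is no camera call.
- ctrl.sign_off(): hands the job in, once; it reports no verdict.
The state is a dict: "time_s": time; "joints": joint angles; "joint_velocities": joint speeds; "joint_efforts": joint torques, N m; "ee_pos": TCP position; "eef_rot": TCP orientation; "contact_force": force on the tool from outside, world axes, zero at the start; "moment": the same for the moment, N m; "grip_width": finger opening in m.
Only numpy, scipy, OpenCV 4.12 (cv2) and the standard library are available. Lean on these libraries where they do the work, as an engineer would, in place of code of your own. Each camera call takes 0.05 s, during which the arm holds its last target. There are 200 camera calls.

## Task

Load the blue sample tray into the white dock of the sample changer without carrying it: raise its leading end (orange lug) over the yellow sill and rest it there, with the tail still on the bench, then push the tray on over the sill, against the sprung rubber buffer, until its tail drops behind the sill and the tray lies flat and fully home. Keep it gentle: never lift the whole tray clear, tip it steeply, ram the sill or buffer, or disturb the other things on the bench; let go at the end.

Things in the scene. Friction and masses are not known exactly. Their poses are not given: they have to be found in the camera images.
- tray: Blue open sample tray, 100 wide (x), 180 long (y), 38 mm high, 0.45 to 0.7 kg, with six amber bottles fixed in it (60 mm high, within 45 mm of mid-length). Origin at the centre of its underside, z up. Leading end at -y (orange lug), tail at +y (white lug). Starts flat on the bench, 50 to 105 mm short of the sill, up to 30 mm off line, turned up to 0.15 rad.
- tray_lead (a point): Middle of the lower edge of the tray's leading end face (tray frame 0, -90, 0 mm).
- tray_tail (a point): Middle of the lower edge of the tray's tail end face (tray frame 0, 90, 0 mm).
- lug_lead (a point): Grip point of the orange lug: an upright block 12 mm thick (tray x), 22 mm long (tray y), on the leading end wall, flush with its outer face, from the wall top (38 mm) to 80 mm above the underside. Point at tray frame (0, -79, 66) mm.
- lug_tail (a point): Grip point of the white lug on the tail end, the same in size (tray frame 0, 79, 66 mm).
- dock: Fixed white dock of the sample changer; the tray goes in towards dock -y. Origin on the bench, below the middle of the inner (pocket-side) face of the sill. Pocket floor 4 mm above the bench, y 0 to -200 mm. Side guides 106 mm apart, 30 mm high, with flared ends before the sill, out to y +42 mm. Behind the pocket a 70 mm high housing, y -207 to -317 mm.
- sill (a point): Middle of the crest of the yellow sill, dock frame (0, 5, 16) mm: 10 mm thick (dock y 0 to +10), vertical faces 11 mm high, half-round top, crest 16 mm above the bench. The tray see-saws on it as it crosses: its tail has to rise 16 to 25 mm and jams if held down.
- home (a point): Where the tray's origin lies when home, dock frame (0, -90, 4) mm: tray axes parallel to the dock's, tail face against the sill's inner face (dock y 0), underside on the pocket floor.
- buffer: Black rubber bar across the pocket's far end, 70 mm wide, 24 mm high. Origin at the middle of the face that meets the tray, 21 mm above the bench; when free at dock y -174 mm. It is sprung: 3 N to start moving, 0.5 N more per mm, solid stop after 10.5 mm (dock y -184.5 mm). A home tray holds it 6 mm in and is pressed back against the sill; with the tail still up on the sill, the leaning end wall presses it 2 mm further.
- dish: Glass dish, 90 mm across, 16 mm high. Bystander: leave alone. Origin at the centre of its underside.
- reagent: Amber reagent bottle, 56 mm across, 110 mm high. Bystander: leave alone. Origin at the centre of its underside.
- beaker: Glass beaker, 66 mm across, 85 mm high. Bystander: leave alone. Origin at the centre of its underside.
- marker: Green marker pen lying, 15 by 120 by 15 mm. Bystander: leave alone. Origin at the centre of its underside.
- tipbox: Clear tip box, 85 by 120 by 55 mm. Bystander: leave alone. Origin at the centre of its underside.
- weight: Brass balance weight, 32 mm across, 48 mm high. Bystander: leave alone. Origin at the centre of its underside.
Not all that is in view belongs to the job. Several things look just like the tray: the one meant starts farthest from the robot's base.

How it is judged:
On the way, in this order (a step that is already met when the one before it is completed fails the run):
1. the tray's leading edge has been raised over the sill and rests on it: at least 5 mm past the sill's inner face, its underside borne by the sill and its tail still on the bench (y of tray_lead in the frame of dock between -0.09 and -0.005 m and height (world z) of tray_lead between 0.013 and 0.035 m and height (world z) of tray_tail below 0.006 m and contact force between tray and dock above 0.5 N), for 0.2 s.
2. the tail has dropped behind the sill (y of tray_tail in the frame of dock below 0.003 m and z of each of tray_tail, tray_lead in the frame of dock below 0.009 m), for 0.2 s.
At the end, for the whole second after the job is handed in: The tray lies flat in the pocket (both lower end edges less than 3 mm above the pocket floor), tail face behind the sill (from 6 mm inside to 1.5 mm over its inner face line), square to the dock within 0.05 rad, pressed by the buffer (over 1 N), at rest and released (y of tray_tail in the frame of dock between -0.006 and 0.0015 m and z of each of tray_tail, tray_lead in the frame of dock below 0.007 m and angle between the y axis of tray and the y axis of dock, either way round below 0.05 rad and contact force between tray and buffer above 1 N and linear speed of tray below 0.01 m/s); the robot touches nothing.
It fails at once if the tray is rammed into the sill with its leading edge not raised (over 22 N), or slammed on the dock (over 60 N) (contact force between tray and dock above 60 N or (contact force between tray and dock above 22 N and height (world z) of tray_lead below 0.01 m and y of tray_lead in the frame of dock above 0.005 m)).
It fails at once if the buffer is pressed with more than 15 N (contact force between tray and buffer above 15 N).
It fails at once if the tray is carried: both its ends more than 24 mm above the bench (height (world z) of each of tray_lead, tray_tail above 0.024 m).
It fails at once if the tray is tipped more than 0.35 rad (20 degrees) (angle between tray's own z axis and vertical above 0.35 rad).
It fails at once if a bystander is moved more than 20 mm (distance of any of dish, reagent, beaker, marker, tipbox, weight from where it was at the start of the episode above 0.02 m).
It also fails if it takes over 67 s, if anything falls off the work surface, if the arm or the gripper's body presses on something with over 40 N, if the wrist force passes 120 N, or if a joint passes its speed limit or range.

## Working session

There is one attempt and no reset: what is moved stays moved. The work goes in short steps, Python scripts to look and compute and a shell command to move; the robot and the scene stay as the last step left them, time stands still between calls to the robot, and variables do not carry over. Pictures are saved under pics/ and viewed, about 8 in all and at most 12, crops included, and the job is handed in when it is done.

```bash
mkdir -p pics; cat > h.py <<'E'
import numpy as np, cv2
from rig import ctrl
from scipy.spatial.transform import Rotation as R
def rot(q): return R.from_quat([q[1],q[2],q[3],q[0]]).as_matrix()
def shot(name):
    s=ctrl.state(); im,d=ctrl.camera(name); p=ctrl.camera_params(name)
    if 'mount' in p:
        T=np.eye(4); T[:3,:3]=rot(s['eef_rot']); T[:3,3]=s['ee_pos']; M=T@np.array(p['mount'])
    else:
        M=np.eye(4); a=np.array(p['attitude']); M[:3,:3]=a if a.shape==(3,3) else rot(a); M[:3,3]=p['eye']
    return im,d,M,p
def plane(uv,z,M,p):
    n=cv2.undistortPoints(np.array(uv,float).reshape(-1,1,2),np.array(p['camera_matrix']),np.array(p['distortion'])).reshape(-1,2)
    r=np.c_[n[:,0],-n[:,1],-np.ones(len(n))]@M[:3,:3].T
    return M[:3,3]+r*((z-M[2,3])/r[:,2])[:,None]
def dpt(uv,d,M,p):
    n=cv2.undistortPoints(np.array(uv,float).reshape(-1,1,2),np.array(p['camera_matrix']),np.array(p['distortion'])).reshape(-1,2)
    z=np.array([d[int(v),int(u)] for u,v in uv])
    return (np.c_[n[:,0],-n[:,1],-np.ones(len(n))]*z[:,None])@M[:3,:3].T+M[:3,3]
E
python3 - <<'E'
from h import *
print(ctrl.state())
for n in('top','side'):
    im,d,M,p=shot(n); cv2.imwrite(f'pics/{n}0.png',im); np.savez(f'{n}0.npz',im=im,d=d,M=M,K=p['camera_matrix'],D=p['distortion']); print(p)
E
```

```text
{'time_s': 0.0, 'joints': array([ 1.12178240e+00,  3.26918609e-01, -1.93601877e-01,  1.05196533e+00,
        5.56549339e-06,  1.43661203e+00]), 'joint_velocities': array([2.67355795e-03, 5.53157604e-05, 8.60176936e-04, 4.00525642e-04,
       7.64759181e-04, 8.22458250e-04]), 'joint_efforts': array([ 7.17304993e-04, -4.43399513e+01,  2.62439615e+01,  1.53878523e-02,
       -5.96134691e-05, -6.28934259e-06]), 'ee_pos': array([0.17004548, 0.52246774, 0.24150873]), 'eef_rot': array([ 0.57167358, -0.4157164 ,  0.57272738,  0.41515363]), 'contact_force': array([ 0.11805955,  0.00051326, -0.08618023]), 'moment': array([ 0.10754378, -0.01287799,  0.05962886]), 'grip_width': 0.08538603726643469}
{'camera_matrix': array([[419.1227317 ,   0.        , 320.52160506],
       [  0.        , 419.1227317 , 202.37390311],
       [  0.        ,   0.        ,   1.        ]]), 'distortion': array([0.03443773, 0.        , 0.        , 0.        , 0.        ]), 'eye': array([ 0.42875479, -0.00674806,  1.14682872]), 'attitude': array([-0.6975247 , -0.02705897,  0.04022122,  0.71491913])}
{'camera_matrix': array([[472.81135291,   0.        , 319.05736928],
       [  0.        , 472.81135291, 200.60830612],
       [  0.        ,   0.        ,   1.        ]]), 'distortion': array([-0.08489846,  0.        ,  0.        ,  0.        ,  0.        ]), 'eye': array([ 0.44232041, -1.14168306,  0.69914033]), 'attitude': array([ 0.85903439,  0.51093464, -0.02366258, -0.02111353])}
```

View pics/top0.png

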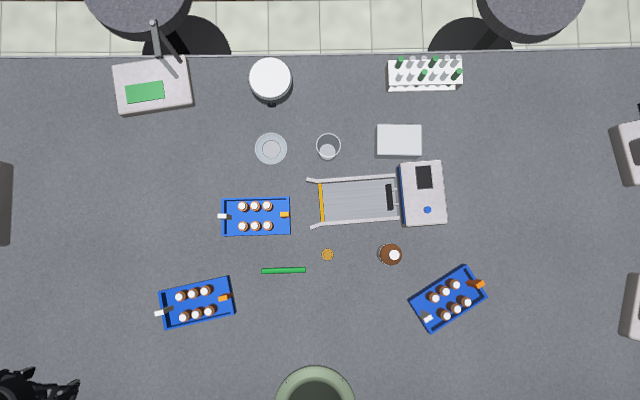

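View pics/side0.png

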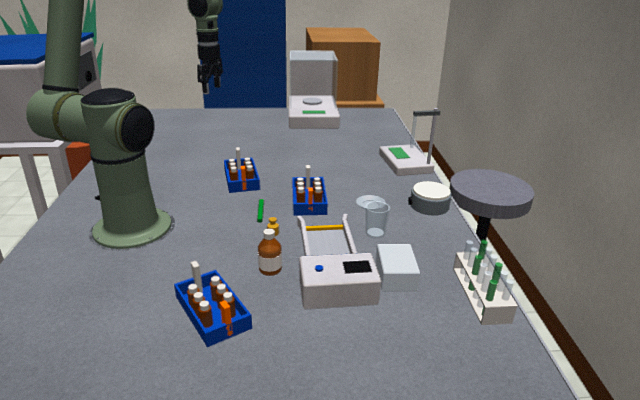

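Top view: three look-alike trays at (256,216), (197,302) and (447,298). The base is near (315,400), so the farthest is (256,216), just short of the sill at (321,203). The arm isn't in the way. I'll crop in close and measure.

```bash
python3 - <<'E'
from h import *
z=np.load('top0.npz'); im,d,M=z['im'],z['d'],z['M']; p=dict(camera_matrix=z['K'],distortion=z['D'])
hsv=cv2.cvtColor(im,cv2.COLOR_BGR2HSV); 
roi=np.zeros(im.shape[:2],np.uint8); roi[185:245,210:300]=255
def cen(m):
    n,l,s,c=cv2.connectedComponentsWithStats(m); i=1+s[1:,4].argmax(); return c[i],s[i],l==i
mo=cv2.inRange(hsv,(5,180,120),(18,255,255))&roi
c,s,_=cen(mo);print('orange',c,s,plane([c],.08,M,p)); lead=plane([c],.08,M,p)[0]
mw=cv2.inRange(hsv,(0,0,170),(180,60,255))&roi; mw[:,232:]=0
c,s,_=cen(mw);print('white',c,s,plane([c],.08,M,p)); tail=plane([c],.08,M,p)[0]
mb=cv2.inRange(hsv,(100,150,60),(125,255,255))&roi
c,s,l=cen(mb); h=cv2.findContours(l.astype(np.uint8),0,2)[0][0]
b=cv2.boxPoints(cv2.minAreaRect(h)); print('tray box',plane(b,.038,M,p)[:,:2], plane(b,.038,M,p)[:,:2].mean(0))
# sill
r2=np.zeros_like(roi); r2[170:235,305:335]=255
my=cv2.inRange(hsv,(18,120,100),(35,255,255))&r2
c,s,l=cen(my); ys,xs=np.nonzero(l); 
vx=cv2.fitLine(np.c_[xs,ys].astype(np.float32),2,0,.01,.01).ravel(); print('sill',c,s,vx)
print(plane([c],.014,M,p), plane([[c[0]+vx[0]*20,c[1]+vx[1]*20],[c[0]-vx[0]*20,c[1]-vx[1]*20]],.014,M,p))
print('robust top z check', dpt([(428,208)],d,M,p), dpt([(360,200)],d,M,p),dpt([(284,214)],d,M,p))
big=cv2.resize(im[160:240,205:455],None,fx=3.2,fy=3.2,interpolation=2); cv2.imwrite('pics/c1.png',big)
E
```

```text
orange [281.5 216. ] [281 216   2   1   2] [[0.49791229 0.07223438 0.08      ]]
white [220.775 215.375] [217 213   9   6  40] [[0.50329467 0.2256698  0.08      ]]
tray box [[0.55208678 0.2357465 ]
 [0.55306928 0.05472293]
 [0.45350395 0.05370693]
 [0.45302769 0.23318275]] [0.50292193 0.14433978]
sill [320.68888889 201.62222222] [318 183   6  39 135] [7.8914240e-02 9.9688143e-01 3.2068890e+02 2.0162222e+02]
[[ 0.53869417 -0.02974638  0.014     ]] [[ 0.48444774 -0.03263222  0.014     ]
 [ 0.59342869 -0.02683448  0.014     ]]
robust top z check [[ 0.50964439 -0.30369903  0.07622001]] [[ 0.54158141 -0.13796053  0.00390687]] [[0.50282905 0.06577527 0.08037152]]
```

View pics/c1.png

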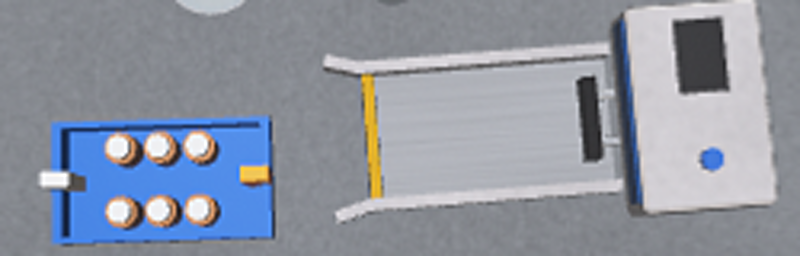

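Crop: the chosen tray has its orange lug at crop (255,174), facing the yellow sill (crop 372,135), and the white lug at (56,179). It's the right tray. In the world frame the tray centre is about (0.503, 0.144), yaw ≈ 0. The dock origin is about (0.539, -0.035), turned ≈ 0.055. Now the reach to the orange lug.

```bash
cat >> h.py <<'E'
TH=0.055; DO=np.array([0.539,-0.0347]); DX=np.array([np.cos(TH),np.sin(TH)]); DY=np.array([-np.sin(TH),np.cos(TH)])
def dock(x,y): return DO+DX*x+DY*y
def go(t,yaw=None):
    s=ctrl.state(); A=rot(s['eef_rot']); dl=A.T@(np.array(t)-s['ee_pos'])*100
    print('axes x',A[:,0].round(3),'y',A[:,1].round(3),'z',A[:,2].round(3)); print('travel cm',dl.round(2),'F',s['contact_force'].round(1),'w',round(s['grip_width'],4),'t',s['time_s'], 'tcp',s['ee_pos'].round(4))
    z=A[:,2]
    if yaw is not None:
        w=np.array([np.cos(yaw),np.sin(yaw),0]); w=w if w@z>0 else -w
        print('roll deg',np.degrees(np.arctan2(np.cross(z,w)@A[:,0],z@w)).round(1))
E
python3 - <<'E'
from h import *
go((.503,.065,.14),0.0)
E
```

```text
axes x [-0.001 -0.001 -1.   ] y [-0.951  0.31   0.   ] z [ 0.31   0.951 -0.002]
travel cm [ 10.2  -45.83 -33.18] F [-0.5  0.4  0.5] w 0.0851 t 0.1 tcp [0.1701 0.5225 0.2416]
roll deg 72.0
```

```bash
python3 -m pendant '{"gripper":[0,0,0,0,0,0,0,0,0],"travel":[[0,0,0],[0,0,0],[0,0,0],[0,0,0],[0,0,0],[0,0,0],[0,0,0],[0,0,0],[0,0,0]],"roll":[8,8,8,8,8,8,8,8,8]}'; python3 - <<'E'
from h import *
print(ctrl.state()['joints'].round(2)); go((.503,.065,.14),0.0)
E
```

```text
time_s: 1.0
ee_pos: [0.1686, 0.5195, 0.2371]
eef_rot: [0.705, 0.015, 0.709, -0.022]
contact_force: [0.5, 0.2, -0.2]
grip_width: 0.0855
[ 1.12  0.33 -0.2   1.05 -0.    2.74]
axes x [-0.005 -0.01  -1.   ] y [ 0.052  0.999 -0.011] z [ 0.999 -0.052 -0.004]
travel cm [ 10.02 -43.55  35.79] F [ 0.5  0.2 -0.2] w 0.0855 t 1.0 tcp [0.1686 0.5195 0.2371]
roll deg -3.0
```

```bash
python3 -m pendant '{"gripper":[0,0,0,0,0,0,0,0,0,0],"travel":[[0,-3.6,2.9],[0,-3.6,2.9],[0,-3.6,2.9],[0,-3.6,2.9],[0,-3.6,2.9],[0,-3.6,2.9],[0,-3.6,2.9],[0,-3.6,2.9],[0,-3.6,2.9],[0,-3.6,2.9]],"roll":[0,0,0,0,0,0,0,0,0,0]}'; python3 - <<'E'
from h import *
print(ctrl.state()['joints'].round(2)); go((.503,.065,.14),0.0)
E
```

```text
time_s: 2.0
ee_pos: [0.4446, 0.1354, 0.2363]
eef_rot: [0.704, 0.011, 0.71, -0.019]
contact_force: [0.5, 0.7, 0.3]
grip_width: 0.0852
[ 0.14  0.18 -0.4   1.   -0.01  1.76]
axes x [-0.008 -0.011 -1.   ] y [ 0.042  0.999 -0.011] z [ 0.999 -0.042 -0.007]
travel cm [ 9.66 -6.68  6.19] F [0.5 0.7 0.3] w 0.0852 t 2.0 tcp [0.4446 0.1354 0.2363]
roll deg -2.4
```

```bash
python3 -m pendant '{"gripper":[0,0,0,0],"travel":[[1.5,-3.4,3.1],[1.5,-3.3,3],[0,0,0],[0,0,0]],"roll":[-2.4,0,0,0]}'; python3 - <<'E'
from h import *
go((.503,.065,.14),0.0)
im,d,M,p=shot('wrist'); cv2.imwrite('pics/w1.png',im); np.savez('w1.npz',im=im,d=d,M=M,K=p['camera_matrix'],D=p['distortion'])
hsv=cv2.cvtColor(im,cv2.COLOR_BGR2HSV)
for nm,a,b,z in(('or',(5,180,120),(15,255,255),.08),('yel',(18,120,100),(35,255,255),.014)):
    m=cv2.inRange(hsv,a,b); n,l,s,c=cv2.connectedComponentsWithStats(m)
    if n>1:
        i=1+s[1:,4].argmax(); q=np.argwhere(l==i)[:,::-1].astype(np.float32); bx=cv2.boxPoints(cv2.minAreaRect(q)); print(nm,c[i],s[i],plane([c[i]],z,M,p),plane(bx,z,M,p)[:,:2].round(4).tolist())
E
```

```text
time_s: 2.4
ee_pos: [0.5086, 0.0584, 0.2049]
eef_rot: [0.705, -0.001, 0.709, -0.007]
contact_force: [0.8, -0.3, 0.0]
grip_width: 0.0854
axes x [-0.007 -0.011 -1.   ] y [ 0.007  1.    -0.011] z [ 1.    -0.008 -0.007]
travel cm [ 6.49  0.73 -0.52] F [ 0.8 -0.3  0. ] w 0.0854 t 2.4 tcp [0.5086 0.0584 0.2049]
roll deg -0.4
or [312.27272727 188.22727273] [304 173  14  23  44] [[0.50333024 0.06171404 0.08      ]] [[0.4969, 0.0744], [0.5072, 0.0744], [0.5071, 0.0559], [0.4965, 0.056]]
yel [344.69580838 248.28862275] [296 242  98  14 835] [[ 0.53576319 -0.02820304  0.014     ]] [[0.4826, -0.026], [0.5873, -0.0201], [0.5885, -0.0304], [0.4827, -0.0364]]
```

View pics/w1.png

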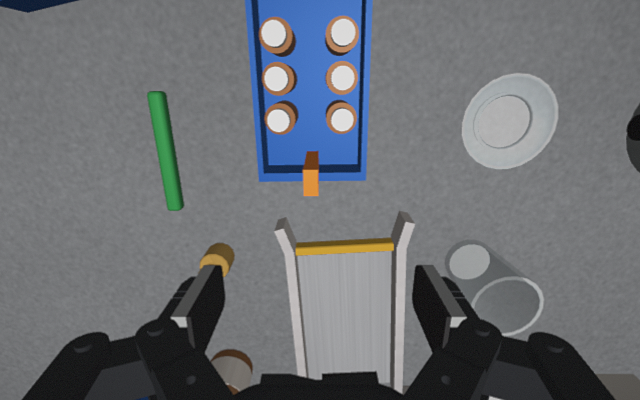

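Wrist view: orange lug at (312,180), sill at (345,247), everything clear of the fingers. The lug is at about (0.502, 0.065) and the sill centre at about (0.537, -0.029). Descending.

```bash
sed -i 's/DO=np.array(\[[^]]*\])/DO=np.array([0.537,-0.0338])/' h.py; python3 -m pendant '{"gripper":[0,0,0,0,0],"travel":[[3.5,0.8,-0.5],[4,0,0],[4,0,0],[2,0,0],[0,0,0]],"roll":[0,0,0,0,0]}'; python3 - <<'E'
from h import *
go((.502,.065,.059),0.0)
E
```

```text
time_s: 2.95
ee_pos: [0.5016, 0.0715, 0.0697]
eef_rot: [0.707, -0.005, 0.707, -0.003]
contact_force: [-1.6, 0.5, -0.2]
grip_width: 0.0853
axes x [-0.    -0.011 -1.   ] y [-0.002  1.    -0.011] z [ 1.     0.002 -0.   ]
travel cm [ 1.08 -0.64  0.04] F [-1.6  0.5 -0.2] w 0.0853 t 2.95 tcp [0.5016 0.0715 0.0697]
roll deg 0.1
```

```bash
python3 -m pendant '{"gripper":[0,0,0.4,0.7,1,1,1,1,1,1],"travel":[[1.1,-0.6,0],[0,0,0],[0,0,0],[0,0,0],[0,0,0],[0,0,0],[0,0,0],[0,0,0],[0,0,0],[0,0,0]],"roll":[0,0,0,0,0,0,0,0,0,0]}' 30; python3 - <<'E'
from h import *
go((.502,.065,.059),0.0)
E
```

```text
time_s: 3.95
ee_pos: [0.5041, 0.0668, 0.0639]
eef_rot: [0.71, -0.006, 0.705, -0.002]
contact_force: [0.5, -0.6, 0.8]
grip_width: 0.0113
axes x [ 0.007 -0.01  -1.   ] y [-0.006  1.    -0.01 ] z [1.    0.006 0.007]
travel cm [ 0.49 -0.17 -0.21] F [ 0.5 -0.6  0.8] w 0.0113 t 3.95 tcp [0.5041 0.0668 0.0639]
roll deg 0.4
```

```bash
python3 -m pendant '{"gripper":[1,1,1,1,1,1,1],"travel":[[-0.5,0,0],[-0.5,0,0],[-0.5,0,0],[-0.5,0,0],[-0.5,0,0],[0,0,0],[0,0,0]],"roll":[0,0,0,0,0,0,0]}'; python3 - <<'E'
from h import *
go((.504,.067,.092),0.0)
E
```

```text
time_s: 4.65
ee_pos: [0.5021, 0.0666, 0.0896]
eef_rot: [0.708, -0.006, 0.706, -0.002]
contact_force: [-0.5, 0.1, -4.3]
grip_width: 0.0115
axes x [ 0.003 -0.012 -1.   ] y [-0.006  1.    -0.012] z [1.    0.006 0.003]
travel cm [-0.24  0.04  0.19] F [-0.5  0.1 -4.3] w 0.0115 t 4.65 tcp [0.5021 0.0666 0.0896]
roll deg 0.3
```

```bash
python3 - <<'E'
from h import *
x,y=dock(0,.066); go((x,y,.091),TH)
im,d,M,p=shot('side'); cv2.imwrite('pics/s1.png',cv2.resize(im[150:310,220:440],None,fx=3.5,fy=3.5,interpolation=2))
E
```

```text
axes x [ 0.003 -0.012 -1.   ] y [-0.006  1.    -0.012] z [1.    0.006 0.003]
travel cm [-0.09 -3.47  3.11] F [-0.5  0.1 -4.3] w 0.0115 t 4.65 tcp [0.5021 0.0666 0.0896]
roll deg -2.8
```

View pics/s1.png

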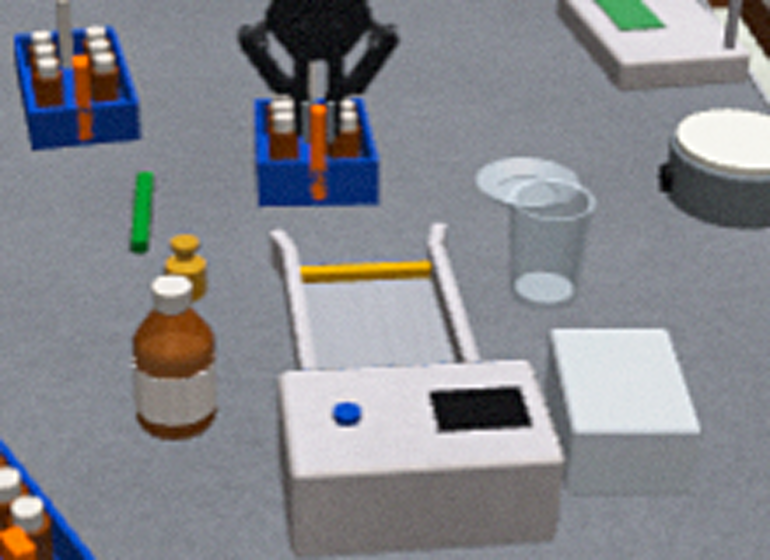

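Crop: the pads straddle the orange lug (crop 317,130). The leading edge is up at crop y≈203 (≈220 when flat), and the tail is down. Next I align with the dock axis.

```bash
python3 -m pendant '{"gripper":[1,1,1,1,1,1,1,1],"travel":[[0,-0.5,0.45],[0,-0.5,0.45],[-0.1,-0.5,0.45],[0,-0.5,0.45],[0,-0.5,0.45],[-0.1,-0.5,0.45],[0,-0.5,0.45],[0,0,0]],"roll":[-0.4,-0.4,-0.4,-0.4,-0.4,-0.4,-0.4,0]}'; python3 - <<'E'
from h import *
x,y=dock(0,.066); go((x,y,.091),TH)
E
```

```text
time_s: 5.5
ee_pos: [0.538, 0.0285, 0.0915]
eef_rot: [0.708, -0.025, 0.706, 0.016]
contact_force: [-0.2, -0.1, -6.1]
grip_width: 0.0117
axes x [ 0.003 -0.013 -1.   ] y [-0.058  0.998 -0.013] z [0.998 0.058 0.002]
travel cm [ 0.04  0.39 -0.44] F [-0.2 -0.1 -6.1] w 0.0117 t 5.5 tcp [0.538  0.0285 0.0915]
roll deg 0.2
```

```bash
cat >> h.py <<'E'
def trayfit():
    im,d,M,p=shot('wrist'); hsv=cv2.cvtColor(im,cv2.COLOR_BGR2HSV)
    m=cv2.inRange(hsv,(100,150,40),(125,255,255)); n,l,s,c=cv2.connectedComponentsWithStats(m); 
    out=im.copy()
    v,u=np.nonzero(m>0); k=d[v,u]>0; P=dpt(np.c_[u,v][k],d,M,p); Q=P[:,:2]-DO
    D=np.c_[Q@DX,Q@DY,P[:,2]]; return im,D
E
python3 - <<'E'
from h import *
im,D=trayfit(); cv2.imwrite('pics/w2.png',im)
D=D[(abs(D[:,0])<.07)&(D[:,2]>.0)]
for a in np.arange(-.02,.26,.02):
    k=(D[:,1]>a)&(D[:,1]<a+.02)
    if k.sum()>5: print(a.round(2),k.sum(),'z max',np.percentile(D[k,2],[50,98]).round(4),'x',np.percentile(D[k,0],[2,98]).round(4))
print('ymax',D[:,1].max(),D[:,1].min())
E
```

```text
0.04 5977 z max [0.0437 0.0671] x [-0.0425  0.0518]
0.06 5780 z max [0.0309 0.064 ] x [-0.0434  0.0527]
0.08 2991 z max [0.0284 0.0609] x [-0.0443  0.0533]
0.1 4893 z max [0.024  0.0572] x [-0.044   0.0529]
0.12 3229 z max [0.0217 0.0542] x [-0.0445  0.0533]
0.14 4854 z max [0.0178 0.0505] x [-0.0442  0.053 ]
0.16 3729 z max [0.0148 0.0475] x [-0.0446  0.0534]
0.18 2205 z max [0.0109 0.0442] x [-0.0424  0.0512]
ymax 0.18965505908531288 0.044822414056232406
```

View pics/w2.png

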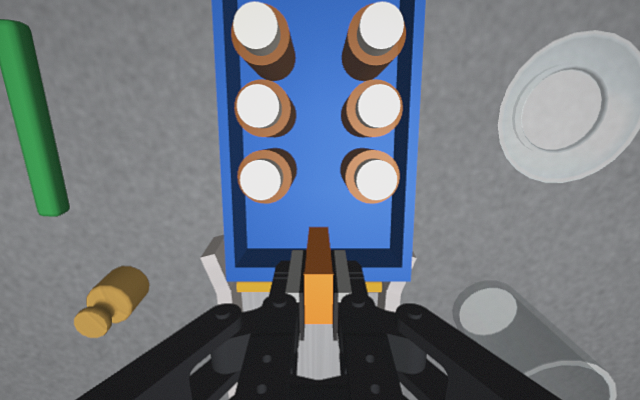

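Wrist view: the tray (lead rim at row ~275) is straddled at the flares. The rim slope gives lead up ≈29 mm and tail on the bench. It is 4 mm off line in x. Moving ahead over the sill.

```bash
python3 -m pendant '{"gripper":[1,1,1,1,1,1,1,1,1,1],"travel":[[0,-0.5,-0.1],[0,-0.5,-0.1],[0,-0.5,-0.1],[0,-0.5,-0.1],[-0.05,-0.6,0],[0,-0.6,0],[-0.05,-0.6,0],[0,-0.6,0],[0,-0.6,0],[0,0,0]],"roll":[0,0,0,0,0,0,0,0,0,0]}'; python3 - <<'E'
from h import *
x,y=dock(0,-.004); go((x,y,.091),TH)
im,D=trayfit()
D=D[(abs(D[:,0])<.07)&(D[:,2]>.0)]
for a in np.arange(-.04,.2,.02):
    k=(D[:,1]>a)&(D[:,1]<a+.02)
    if k.sum()>5: print(a.round(2),k.sum(),'z max',np.percentile(D[k,2],[50,98]).round(4),'x',np.percentile(D[k,0],[2,98]).round(4))
print('ymax',D[:,1].max(),D[:,1].min())
E
```

```text
time_s: 6.55
ee_pos: [0.5353, -0.0256, 0.0932]
eef_rot: [0.707, -0.025, 0.706, 0.016]
contact_force: [0.3, -0.4, -3.7]
grip_width: 0.0116
axes x [ 0.002 -0.013 -1.   ] y [-0.058  0.998 -0.013] z [0.998 0.058 0.001]
travel cm [ 0.23 -1.22  0.12] F [ 0.3 -0.4 -3.7] w 0.0116 t 6.55 tcp [ 0.5353 -0.0256  0.0932]
roll deg 0.2
-0.02 4463 z max [0.0518 0.069 ] x [-0.0476  0.0459]
0.0 5872 z max [0.0333 0.0666] x [-0.0489  0.0468]
0.02 3641 z max [0.0307 0.0632] x [-0.0497  0.0473]
0.04 4268 z max [0.0258 0.0596] x [-0.0497  0.0473]
0.06 3576 z max [0.0237 0.056 ] x [-0.0501  0.0475]
0.08 4497 z max [0.0193 0.0524] x [-0.05    0.0473]
0.1 3704 z max [0.0167 0.049 ] x [-0.0503  0.0476]
0.12 3694 z max [0.0117 0.0454] x [-0.0494  0.0468]
ymax 0.13605327851184593 -0.009753746159168911
```

```bash
python3 -m pendant '{"gripper":[1,1,1,1,1,1,1,1,1,1],"travel":[[0,-0.5,0.05],[0,-0.5,0.05],[0,-0.6,0],[0,0,0],[0.3,0,0],[0.3,0,0],[0.3,0,0],[0.2,0,0],[0,0,0],[0,0,0]],"roll":[0,0,0,0,0,0,0,0,0,0]}'; python3 - <<'E'
from h import *
x,y=dock(0,-.009); go((x,y,.08),TH)
E
```

```text
time_s: 7.6
ee_pos: [0.5385, -0.0441, 0.0834]
eef_rot: [0.708, -0.026, 0.706, 0.015]
contact_force: [-1.0, -3.2, 2.2]
grip_width: 0.0113
axes x [ 0.004 -0.016 -1.   ] y [-0.058  0.998 -0.016] z [0.998 0.058 0.003]
travel cm [ 0.34  0.15 -0.09] F [-1.  -3.2  2.2] w 0.0113 t 7.6 tcp [ 0.5385 -0.0441  0.0834]
roll deg 0.2
```

```bash
python3 -m pendant '{"gripper":[0.8,0.6,0.3,0,0,0,0,0,0],"travel":[[0,0,0],[0,0,0],[0,0,0],[0,0,0],[0,0,0],[0,0,0],[-1.5,0,0],[-3,0,0],[-4,0,0]],"roll":[0,0,0,0,0,0,0,0,0]}'; python3 - <<'E'
from h import *
x,y=dock(0,.125); go((x,y,.16),TH)
im,D=trayfit(); cv2.imwrite('pics/w3.png',im)
D=D[(abs(D[:,0])<.07)&(D[:,2]>.0)]
for a in np.arange(-.04,.2,.02):
    k=(D[:,1]>a)&(D[:,1]<a+.02)
    if k.sum()>5: print(a.round(2),k.sum(),'z max',np.percentile(D[k,2],[50,98]).round(4),'x',np.percentile(D[k,0],[2,98]).round(4))
print('ymax',D[:,1].max(),D[:,1].min())
E
```

```text
time_s: 8.5
ee_pos: [0.5347, -0.0398, 0.165]
eef_rot: [0.705, -0.024, 0.709, 0.018]
contact_force: [0.9, -0.6, 0.4]
grip_width: 0.0856
axes x [-0.005 -0.009 -1.   ] y [-0.06   0.998 -0.008] z [ 0.998  0.06  -0.006]
travel cm [ 0.39 13.09  0.33] F [ 0.9 -0.6  0.4] w 0.0856 t 8.5 tcp [ 0.5347 -0.0398  0.165 ]
roll deg 0.3
-0.04 1499 z max [0.0556 0.0578] x [-0.0459  0.0476]
-0.02 3335 z max [0.0236 0.0566] x [-0.0465  0.0483]
0.0 2374 z max [0.0214 0.0537] x [-0.0472  0.0488]
0.02 1604 z max [0.0192 0.0519] x [-0.0479  0.0492]
0.04 2297 z max [0.0171 0.0494] x [-0.0476  0.0491]
0.06 2205 z max [0.0143 0.0473] x [-0.0478  0.0489]
0.08 1969 z max [0.013 0.045] x [-0.0482  0.0492]
0.1 2871 z max [0.0098 0.0428] x [-0.0479  0.0488]
0.12 3232 z max [0.0078 0.0405] x [-0.0467  0.0476]
ymax 0.13737126800692176 -0.2058418297748119
```

View pics/w3.png

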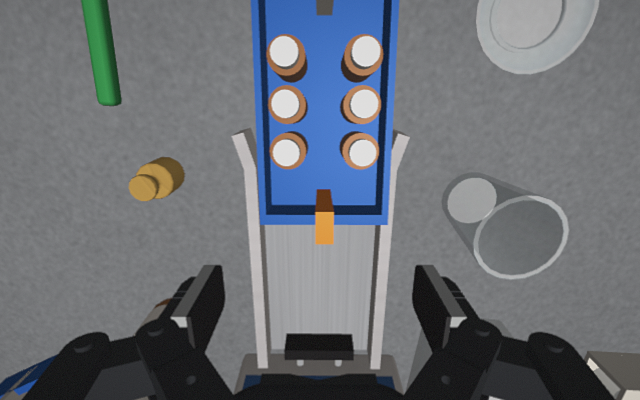

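Wrist view: the tray is square between the guides, with its leading end (row 222) past the sill and the orange lug at (324,225). Slope 0.117 gives lead at 20 mm and tail on the bench, so step 1 is met. Next, the white tail lug.

```bash
python3 -m pendant '{"gripper":[0,0,0,0,0,0],"travel":[[0,4.5,0.1],[0,4.5,0.1],[0,4,0.1],[0,1.5,0],[0,0,0],[0,0,0]],"roll":[0,0,0,0,0,0]}'; python3 - <<'E'
from h import *
x,y=dock(0,.142); go((x,y,.06),TH)
im,d,M,p=shot('wrist'); hsv=cv2.cvtColor(im,cv2.COLOR_BGR2HSV)
cv2.imwrite('pics/w4.png',im)
E
```

```text
time_s: 9.15
ee_pos: [0.5375, 0.1075, 0.175]
eef_rot: [0.713, -0.024, 0.701, 0.016]
contact_force: [0.1, -0.5, -0.4]
grip_width: 0.0856
axes x [ 0.017 -0.012 -1.   ] y [-0.056  0.998 -0.012] z [0.998 0.056 0.016]
travel cm [11.48  0.24 -1.01] F [ 0.1 -0.5 -0.4] w 0.0856 t 9.15 tcp [0.5375 0.1075 0.175 ]
roll deg 0.1
```

View pics/w4.png

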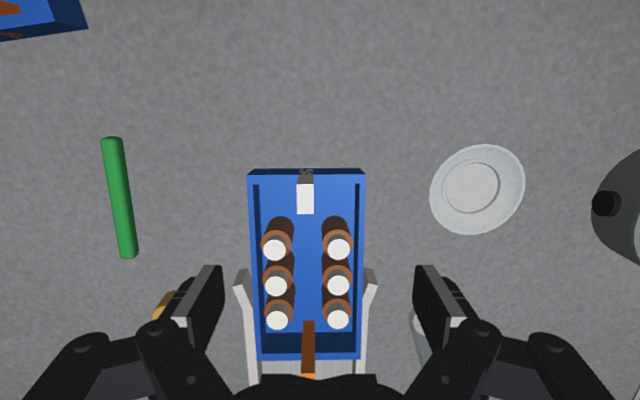

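Wrist view: white lug top at (305,198), nothing around the fingers. Locating it.

```bash
python3 - <<'E'
from h import *
im,d,M,p=shot('wrist')
a=plane([(305,198)],.081,M,p)[0]; b=dpt([(305,198)],d,M,p)[0]; print(a,b,'dock',(a[:2]-DO)@DX,(a[:2]-DO)@DY)
go((a[0],a[1],.06),TH)
E
```

```text
[0.52954761 0.11272797 0.081     ] [0.52954723 0.11270555 0.08093752] dock 0.0006138567254061859 0.14671607626634728
axes x [ 0.016 -0.011 -1.   ] y [-0.054  0.998 -0.012] z [0.998 0.055 0.016]
travel cm [11.47  0.78 -0.95] F [-0.4 -0.  -0.9] w 0.0856 t 9.25 tcp [0.5376 0.1068 0.1749]
roll deg -0.0
```

```bash
python3 -m pendant '{"gripper":[0,0,0,0,0],"travel":[[3,0.6,-0.9],[4,0,0],[3,0,0],[0,0,0],[0,0,0]],"roll":[0,0,0,0,0]}'; python3 - <<'E'
from h import *
x,y=dock(0.0006,.145); go((x,y,.06),TH)
E
```

```text
time_s: 9.75
ee_pos: [0.5331, 0.1051, 0.0741]
eef_rot: [0.714, -0.02, 0.699, 0.011]
contact_force: [0.2, 0.8, -0.3]
grip_width: 0.0854
axes x [ 0.021 -0.012 -1.   ] y [-0.045  0.999 -0.013] z [0.999 0.045 0.021]
travel cm [ 1.39  0.62 -0.34] F [ 0.2  0.8 -0.3] w 0.0854 t 9.75 tcp [0.5331 0.1051 0.0741]
roll deg -0.6
```

```bash
python3 -m pendant '{"gripper":[0,0,0.4,0.7,1,1,1,1,1,1],"travel":[[1,0.6,-0.3],[0.4,0,0],[0,0,0],[0,0,0],[0,0,0],[0,0,0],[0,0,0],[0,0,0],[0,0,0],[0,0,0]],"roll":[-0.6,0,0,0,0,0,0,0,0,0]}' 20; python3 - <<'E'
from h import *
x,y=dock(0.0006,.145); go((x,y,.06),TH)
E
```

```text
time_s: 10.75
ee_pos: [0.5332, 0.111, 0.0645]
eef_rot: [0.717, -0.023, 0.697, 0.015]
contact_force: [-0.6, 0.7, 1.7]
grip_width: 0.0118
axes x [ 0.029 -0.011 -1.   ] y [-0.053  0.999 -0.013] z [0.998 0.054 0.028]
travel cm [ 0.44  0.03 -0.37] F [-0.6  0.7  1.7] w 0.0118 t 10.75 tcp [0.5332 0.111  0.0645]
roll deg -0.1
```

Gripped (11.8 mm). Pushing in now, raising the tail as the tray see-saws over the crest.

```bash
python3 -m pendant '{"gripper":[1,1,1,1,1],"travel":[[0,-0.6,0],[0,-0.6,0],[0,-0.6,0],[0,-0.6,0],[0,0,0]],"roll":[0,0,0,0,0]}'; python3 - <<'E'
from h import *
x,y=dock(0.0015,.097); go((x,y,.0737),TH)
E
```

```text
time_s: 11.25
ee_pos: [0.5334, 0.0892, 0.0648]
eef_rot: [0.716, -0.021, 0.697, 0.019]
contact_force: [-2.1, 1.1, 0.1]
grip_width: 0.012
axes x [ 0.027 -0.002 -1.   ] y [-0.056  0.998 -0.004] z [0.998 0.057 0.026]
travel cm [-0.89 -2.6  -0.15] F [-2.1  1.1  0.1] w 0.012 t 11.25 tcp [0.5334 0.0892 0.0648]
roll deg 0.1
```

```bash
python3 -m pendant '{"gripper":[1,1,1,1,1,1],"travel":[[-0.2,-0.5,-0.05],[-0.2,-0.5,-0.05],[-0.2,-0.5,-0.05],[-0.2,-0.5,0],[-0.1,-0.5,0],[0,0,0]],"roll":[0,0,0,0,0,0]}'; python3 - <<'E'
from h import *
x,y=dock(0.0,.083); go((x,y,.079),TH); x,y=dock(0.0,.058); go((x,y,.0857),TH)
E
```

```text
time_s: 11.85
ee_pos: [0.5317, 0.0622, 0.0732]
eef_rot: [0.715, -0.021, 0.698, 0.02]
contact_force: [-1.2, 0.3, -1.9]
grip_width: 0.0117
axes x [ 0.024 -0.001 -1.   ] y [-0.057  0.998 -0.002] z [0.998 0.057 0.024]
travel cm [-0.58 -1.32  0.01] F [-1.2  0.3 -1.9] w 0.0117 t 11.85 tcp [0.5317 0.0622 0.0732]
roll deg 0.1
axes x [ 0.024 -0.001 -1.   ] y [-0.057  0.998 -0.002] z [0.998 0.057 0.024]
travel cm [-1.25 -3.82  0.02] F [-1.2  0.3 -1.9] w 0.0117 t 11.85 tcp [0.5317 0.0622 0.0732]
roll deg 0.1
```

```bash
python3 -m pendant '{"gripper":[1,1,1,1,1,1,1],"travel":[[-0.22,-0.5,0],[-0.22,-0.5,0],[-0.2,-0.5,0],[-0.2,-0.5,0],[-0.2,-0.6,0],[-0.2,-0.6,0],[-0.05,-0.5,0]],"roll":[0,0,0,0,0,0,0]}'; python3 - <<'E'
from h import *
x,y=dock(0.0,.0455); go((x,y,.0847),TH)
im,D=trayfit(); cv2.imwrite('pics/w5.png',im)
D=D[(abs(D[:,0])<.07)&(D[:,2]>.0)]
for a in np.arange(-.12,.2,.02):
    k=(D[:,1]>a)&(D[:,1]<a+.02)
    if k.sum()>5: print(a.round(2),k.sum(),'z max',np.percentile(D[k,2],[50,98]).round(4),'x',np.percentile(D[k,0],[2,98]).round(4))
E
```

```text
time_s: 12.55
ee_pos: [0.5337, 0.0223, 0.0874]
eef_rot: [0.715, -0.021, 0.698, 0.02]
contact_force: [-1.0, 1.0, -3.6]
grip_width: 0.0113
axes x [ 0.024 -0.001 -1.   ] y [-0.058  0.998 -0.003] z [0.998 0.058 0.024]
travel cm [ 0.28 -1.07  0.02] F [-1.   1.  -3.6] w 0.0113 t 12.55 tcp [0.5337 0.0223 0.0874]
roll deg 0.1
-0.1 49 z max [0.0122 0.0134] x [-0.0124  0.0158]
-0.08 638 z max [0.0137 0.0154] x [-0.0123  0.0154]
-0.06 642 z max [0.0161 0.0178] x [-0.0116  0.0141]
-0.04 496 z max [0.0184 0.0201] x [-0.0078  0.0121]
0.0 753 z max [0.0329 0.0566] x [-0.0444  0.0464]
0.02 2554 z max [0.0273 0.0593] x [-0.048   0.0489]
0.04 2486 z max [0.0288 0.0618] x [-0.0485  0.0491]
0.06 7122 z max [0.0556 0.0637] x [-0.0474  0.0486]
```

View pics/w5.png

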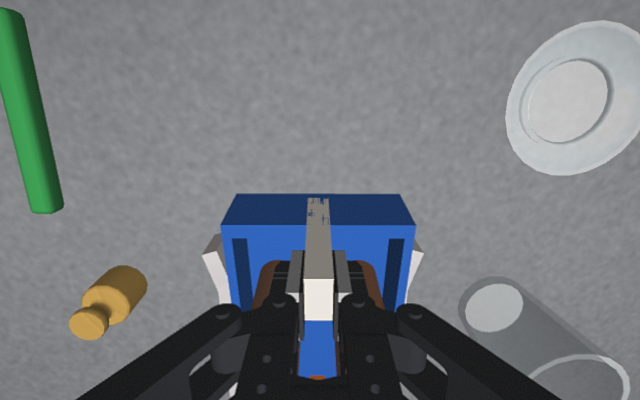

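Wrist view: the white lug is held at (320,295), tail raised ≈26 mm. The rim slope of -0.12 puts the lead edge on the pocket floor. Sliding on.

```bash
python3 -m pendant '{"gripper":[1,1,1,1,1,1,1,1,1,1],"travel":[[0.05,-0.5,0],[0.05,-0.5,0],[0.05,-0.5,0],[0.07,-0.5,0],[0.07,-0.5,0],[0.07,-0.5,0],[0.07,-0.5,0],[0.07,-0.5,0],[0.07,-0.5,0],[0,0,0]],"roll":[0,0,0,0,0,0,0,0,0,0]}'; python3 - <<'E'
from h import *
x,y=dock(0.0,-.0074); go((x,y,.0796),TH)
E
```

```text
time_s: 13.6
ee_pos: [0.5366, -0.0283, 0.0814]
eef_rot: [0.715, -0.022, 0.698, 0.018]
contact_force: [-0.5, 0.5, -0.6]
grip_width: 0.0114
axes x [ 0.024 -0.005 -1.   ] y [-0.057  0.998 -0.006] z [0.998 0.057 0.023]
travel cm [ 0.18 -1.29 -0.  ] F [-0.5  0.5 -0.6] w 0.0114 t 13.6 tcp [ 0.5366 -0.0283  0.0814]
roll deg 0.1
```

```bash
python3 -m pendant '{"gripper":[1,1,1,1,1],"travel":[[0,-0.3,0],[0.05,-0.3,0],[0.05,-0.3,0],[0,-0.3,0],[0,0,0]],"roll":[0,0,0,0,0]}'; python3 - <<'E'
from h import *
x,y=dock(0.0,-.0074); go((x,y,.0796),TH)
im,D=trayfit(); cv2.imwrite('pics/w6.png',im)
D=D[(abs(D[:,0])<.07)&(D[:,2]>.045)&(D[:,1]>-.06)]
for a in np.arange(-.06,.06,.01):
    k=(D[:,1]>a)&(D[:,1]<a+.01)
    if k.sum()>5: print(a.round(2),k.sum(),'z max',np.percentile(D[k,2],[50,98]).round(4))
print(np.percentile(D[:,1],99.5))
E
```

```text
time_s: 14.1
ee_pos: [0.5374, -0.0412, 0.0803]
eef_rot: [0.715, -0.022, 0.699, 0.018]
contact_force: [-0.6, 1.1, -0.9]
grip_width: 0.012
axes x [ 0.023 -0.004 -1.   ] y [-0.057  0.998 -0.006] z [0.998 0.057 0.023]
travel cm [ 0.07 -0.    0.  ] F [-0.6  1.1 -0.9] w 0.012 t 14.1 tcp [ 0.5374 -0.0412  0.0803]
roll deg 0.1
-0.05 139 z max [0.0501 0.0527]
-0.04 322 z max [0.0513 0.0535]
-0.03 358 z max [0.0518 0.0541]
-0.02 421 z max [0.0526 0.102 ]
-0.01 427 z max [0.0534 0.0558]
0.0 3666 z max [0.0541 0.0566]
0.008848516408447273
```

```bash
python3 -m pendant '{"gripper":[1,1,1,1,1,1],"travel":[[0,-0.2,0],[0,-0.2,0],[0,-0.2,0],[0,-0.2,0],[0,-0.2,0],[0,0,0]],"roll":[0,0,0,0,0,0]}'; python3 - <<'E'
from h import *
x,y=dock(0.0,-.02); go((x,y,.0796),TH)
im,D=trayfit()
D=D[(abs(D[:,0])<.07)&(D[:,2]>.045)&(D[:,1]>-.06)]
k=D[:,1]>-.01
print(np.percentile(D[:,1],99.5),np.percentile(D[k,2],[50,98]))
E
```

```text
time_s: 14.75
ee_pos: [0.5375, -0.0474, 0.0804]
eef_rot: [0.715, -0.02, 0.698, 0.023]
contact_force: [-0.5, 2.1, -1.1]
grip_width: 0.0113
axes x [ 0.023  0.005 -1.   ] y [-0.06   0.998  0.004] z [0.998 0.06  0.024]
travel cm [ 0.08 -0.64  0.02] F [-0.5  2.1 -1.1] w 0.0113 t 14.75 tcp [ 0.5375 -0.0474  0.0804]
roll deg 0.3
0.002633153084837583 [0.05423706 0.05692765]
```

```bash
python3 -m pendant '{"gripper":[1,1,1],"travel":[[0,-0.25,0],[0,-0.25,0],[0,-0.25,0]],"roll":[0,0,0]}' 40; python3 - <<'E'
from h import *
x,y=dock(0.0,-.02); go((x,y,.0796),TH)
im,D=trayfit()
D=D[(abs(D[:,0])<.07)&(D[:,2]>.045)&(D[:,1]>-.06)]
k=D[:,1]>-.01
print(np.percentile(D[:,1],99.5),np.percentile(D[k,2],[50,98]))
E
```

```text
time_s: 15.1
ee_pos: [0.5379, -0.0507, 0.0809]
eef_rot: [0.715, -0.017, 0.698, 0.027]
contact_force: [-2.3, 7.9, 3.9]
grip_width: 0.0111
axes x [ 0.024  0.015 -1.   ] y [-0.063  0.998  0.013] z [0.998 0.062 0.025]
travel cm [ 0.13 -0.31  0.  ] F [-2.3  7.9  3.9] w 0.0111 t 15.1 tcp [ 0.5379 -0.0507  0.0809]
roll deg 0.4
-0.0004692913888373929 [0.05470584 0.05725649]
```

```bash
python3 -m pendant '{"gripper":[1,1,1],"travel":[[-0.1,-0.2,0],[-0.05,-0.25,0],[0,-0.2,0]],"roll":[0,0,0]}'; python3 - <<'E'
from h import *
x,y=dock(0.0,-.02); go((x,y,.0796),TH)
im,D=trayfit();  cv2.imwrite('pics/w7.png',im)
D=D[(abs(D[:,0])<.07)&(D[:,2]>.045)&(D[:,1]>-.06)]
k=D[:,1]>-.01
print(np.percentile(D[:,1],99.5),np.percentile(D[k,2],[50,98]))
E
```

```text
time_s: 15.45
ee_pos: [0.5376, -0.0524, 0.0829]
eef_rot: [0.715, -0.014, 0.698, 0.032]
contact_force: [-0.5, 9.2, 3.7]
grip_width: 0.0114
axes x [ 0.024  0.026 -0.999] y [-0.065  0.998  0.025] z [0.998 0.064 0.026]
travel cm [ 0.33 -0.14  0.04] F [-0.5  9.2  3.7] w 0.0114 t 15.45 tcp [ 0.5376 -0.0524  0.0829]
roll deg 0.6
-0.0016669101655219362 [0.05652437 0.05911919]
```

View pics/w7.png

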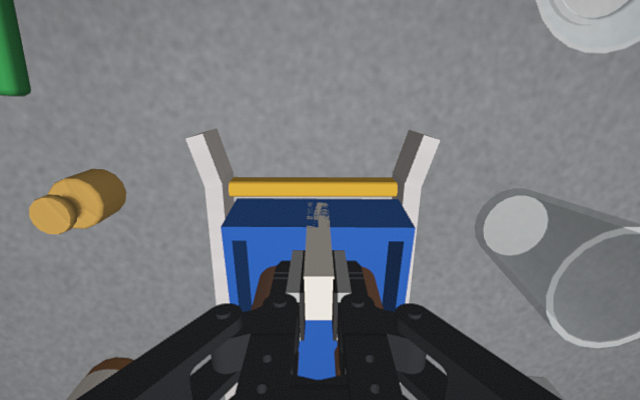

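Wrist view: the tail's lower edge (row ~198) is right at the sill's inner edge (row ~196). Measuring the remaining distance along those rays.

```bash
python3 - <<'E'
from h import *
im=cv2.imread('pics/w7.png'); s=ctrl.state(); p=ctrl.camera_params('wrist')
T=np.eye(4); T[:3,:3]=rot(s['eef_rot']); T[:3,3]=s['ee_pos']; M=T@np.array(p['mount'])
print('cam dock',(M[:2,3]-DO)@DX,(M[:2,3]-DO)@DY,M[2,3])
hsv=cv2.cvtColor(im,cv2.COLOR_BGR2HSV)
my=cv2.inRange(hsv,(18,120,80),(35,255,255)); mb=cv2.inRange(hsv,(100,120,30),(125,255,255))
for c in (260,285,360,380):
    y=np.nonzero(my[150:230,c])[0]+150; b=np.nonzero(mb[170:,c])[0]+170
    f=lambda v,z: round(float((plane([(c,v)],z,M,p)[0,:2]-DO)@DY),4)
    print(c,y.min(),y.max(),b.min(),'sill outer',f(y.min()-.5,.013),'inner',f(y.max()+.5,.013),'tail edge z21',f(b.min()-.5,.021),'z18',f(b.min()-.5,.018))
E
```

```text
cam dock -0.004375057567412122 0.06236922221266216 0.21583854708960587
260 178 195 199 sill outer 0.0115 inner -0.0003 tail edge z21 0.0002 z18 -0.0007
285 178 195 200 sill outer 0.0115 inner -0.0003 tail edge z21 -0.0004 z18 -0.0013
360 178 195 200 sill outer 0.0117 inner -0.0002 tail edge z21 -0.0003 z18 -0.0013
380 178 195 200 sill outer 0.0117 inner -0.0002 tail edge z21 -0.0003 z18 -0.0013
```

```bash
python3 -m pendant '{"gripper":[1,1],"travel":[[0,-0.3,0],[0,-0.3,0]],"roll":[0,0]}'; cat >> h.py <<'E'
def gap():
    im,d,M,p=shot('wrist'); s=ctrl.state(); hsv=cv2.cvtColor(im,cv2.COLOR_BGR2HSV)
    my=cv2.inRange(hsv,(18,120,80),(35,255,255)); mb=cv2.inRange(hsv,(100,120,30),(125,255,255))
    for c in (260,370):
        y=np.nonzero(my[150:230,c])[0]+150; b=np.nonzero(mb[170:,c])[0]+170
        f=lambda v,z: round(float((plane([(c,v)],z,M,p)[0,:2]-DO)@DY),4)
        print(c,y.min(),y.max(),b.min(),'inner',f(y.max()+.5,.013),'edge@',[(z,f(b.min()-.5,z)) for z in (.021,.016,.010,.004)])
    D=trayfit()[1]; D=D[(abs(D[:,0])<.07)&(D[:,2]>.03)&(D[:,1]>-.012)&(D[:,1]<.01)]; print('rim y,z',np.percentile(D[:,1],99.5).round(4),np.percentile(D[:,2],[50,95]).round(4))
    return im
E
python3 - <<'E'
from h import *
x,y=dock(0.0,-.02); go((x,y,.0796),TH); gap()
E
```

```text
time_s: 15.7
ee_pos: [0.5377, -0.0544, 0.0834]
eef_rot: [0.716, -0.011, 0.697, 0.036]
contact_force: [-1.1, 10.4, 4.3]
grip_width: 0.0112
axes x [ 0.025  0.035 -0.999] y [-0.067  0.997  0.034] z [0.997 0.066 0.027]
travel cm [0.38 0.05 0.04] F [-1.1 10.4  4.3] w 0.0112 t 15.7 tcp [ 0.5377 -0.0544  0.0834]
roll deg 0.7
260 176 193 200 inner -0.0005 edge@ [(0.021, -0.002), (0.016, -0.0036), (0.01, -0.0054), (0.004, -0.0073)]
370 176 193 200 inner -0.0002 edge@ [(0.021, -0.0018), (0.016, -0.0033), (0.01, -0.0052), (0.004, -0.0071)]
rim y,z -0.0024 [0.053  0.0589]
```

```bash
python3 -m pendant '{"gripper":[1,1,1],"travel":[[0.4,-0.2,0],[0.4,-0.2,0],[0.4,-0.2,0]],"roll":[0,0,0]}'; python3 - <<'E'
from h import *
x,y=dock(0.0,-.02); go((x,y,.0796),TH); gap()
E
```

```text
time_s: 16.1
ee_pos: [0.538, -0.052, 0.0724]
eef_rot: [0.716, -0.006, 0.697, 0.043]
contact_force: [-0.4, 13.6, 5.1]
grip_width: 0.0111
axes x [ 0.026  0.053 -0.998] y [-0.07   0.996  0.051] z [0.997 0.069 0.03 ]
travel cm [-0.73 -0.14  0.02] F [-0.4 13.6  5.1] w 0.0111 t 16.1 tcp [ 0.538  -0.052   0.0724]
roll deg 0.9
260 185 203 207 inner -0.0004 edge@ [(0.021, 0.0003), (0.016, -0.0013), (0.01, -0.0032), (0.004, -0.0051)]
370 185 204 208 inner -0.0006 edge@ [(0.021, -0.0), (0.016, -0.0016), (0.01, -0.0035), (0.004, -0.0054)]
rim y,z -0.003 [0.045 0.047]
```

Tail rim is down to 47 mm, so the tail is ≈9 mm up and behind the sill. I'll lower the rest without pushing.

```bash
python3 -m pendant '{"gripper":[1,1,1],"travel":[[0.3,0,0],[0.3,0,0],[0.2,0,0]],"roll":[0,0,0]}'; python3 - <<'E'
from h import *
x,y=dock(0.0,-.02); go((x,y,.0796),TH); gap()
E
```

```text
time_s: 16.5
ee_pos: [0.5385, -0.05, 0.0676]
eef_rot: [0.717, -0.006, 0.696, 0.044]
contact_force: [-10.3, 2.7, 28.5]
grip_width: 0.0111
axes x [ 0.027  0.055 -0.998] y [-0.071  0.996  0.053] z [0.997 0.07  0.031]
travel cm [-1.22 -0.31 -0.03] F [-10.3   2.7  28.5] w 0.0111 t 16.5 tcp [ 0.5385 -0.05    0.0676]
roll deg 0.9
260 190 209 211 inner -0.0006 edge@ [(0.021, 0.0014), (0.016, -0.0002), (0.01, -0.0022), (0.004, -0.0042)]
370 190 209 211 inner -0.0002 edge@ [(0.021, 0.0018), (0.016, 0.0001), (0.01, -0.0018), (0.004, -0.0038)]
rim y,z -0.0022 [0.041  0.0424]
```

Rim at 42.4 mm is flat on the pocket floor, and F_z shows it is bottomed. Releasing.

```bash
python3 -m pendant '{"gripper":[1,0.8,0.6,0.3,0,0,0,0,0,0],"travel":[[-0.1,0,0],[0,0,0],[0,0,0],[0,0,0],[0,0,0],[0,0,0],[-2,0,0],[-3,0,0],[-4,0,0],[0,0,0]],"roll":[0,0,0,0,0,0,0,0,0,0]}'; python3 - <<'E'
from h import *
go((.537,-.05,.16),TH); cv2.imwrite('pics/w8.png',gap())
z=shot('top'); im,d,M,p=z; hsv=cv2.cvtColor(im,cv2.COLOR_BGR2HSV)
D=trayfit()[1]; D=D[(abs(D[:,0])<.056)&(D[:,2]>.035)&(D[:,2]<.05)&(D[:,1]>-.19)&(D[:,1]<.02)]
for a in np.arange(-.19,.01,.02):
    k=(D[:,1]>a)&(D[:,1]<a+.02)
    if k.sum()>5: print(a.round(2),k.sum(),np.percentile(D[k,2],[50,95]).round(4),'x',np.percentile(D[k,0],[2,98]).round(4))
E
```

```text
time_s: 17.6
ee_pos: [0.5369, -0.0575, 0.1607]
eef_rot: [0.717, -0.007, 0.696, 0.042]
contact_force: [0.6, -0.4, -0.3]
grip_width: 0.0856
axes x [ 0.028  0.05  -0.998] y [-0.07   0.996  0.048] z [0.997 0.069 0.031]
travel cm [0.11 0.75 0.06] F [ 0.6 -0.4 -0.3] w 0.0856 t 17.6 tcp [ 0.5369 -0.0575  0.1607]
roll deg 0.9
260 155 167 170 inner -0.001 edge@ [(0.021, -0.0011), (0.016, -0.0021), (0.01, -0.0034), (0.004, -0.0046)]
370 156 168 170 inner -0.0011 edge@ [(0.021, -0.0003), (0.016, -0.0013), (0.01, -0.0025), (0.004, -0.0037)]
rim y,z -0.0007 [0.0416 0.043 ]
-0.19 1138 [0.0414 0.0428] x [-0.0464  0.0477]
-0.17 243 [0.0416 0.0429] x [-0.0486  0.0498]
-0.15 248 [0.0416 0.043 ] x [-0.0486  0.0497]
-0.13 271 [0.0416 0.0432] x [-0.0484  0.05  ]
-0.11 282 [0.0416 0.043 ] x [-0.0486  0.0498]
-0.09 301 [0.0415 0.0431] x [-0.0486  0.0499]
-0.07 313 [0.0416 0.0431] x [-0.0487  0.0498]
-0.05 333 [0.0415 0.0429] x [-0.0486  0.0499]
-0.03 355 [0.0416 0.043 ] x [-0.0487  0.0499]
-0.01 1344 [0.0417 0.043 ] x [-0.047   0.0483]
```

View pics/w8.png

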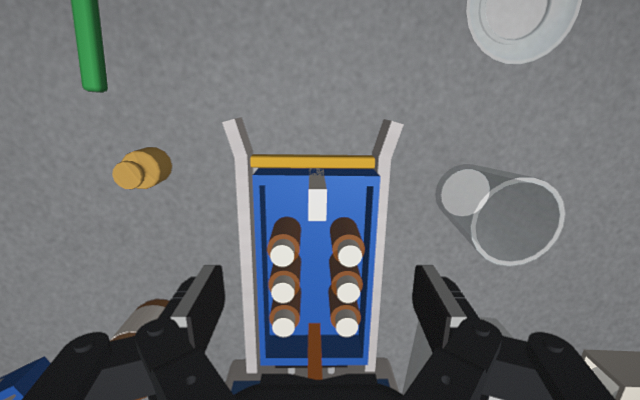

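Wrist view: the tray lies flat between the guides, with its tail (row 170) right behind the sill (rows 155–168). The rim is at 41.6 mm all along and x is constant, so it is flat and square. The jaws are open and clear. Handing in.

```bash
python3 -m pendant '{"gripper":[0,0,0],"travel":[[-2,0,0],[0,0,0],[0,0,0]],"roll":[0,0,0]}'; python3 -c "
from rig import ctrl
print(ctrl.sign_off())"
```

```text
time_s: 18.1
ee_pos: [0.5296, -0.0564, 0.1704]
eef_rot: [0.711, -0.005, 0.702, 0.044]
contact_force: [0.3, 0.1, 0.1]
grip_width: 0.0853
the job is handed in; nothing more can be done
None
```

The tray is in the dock and the job is handed in at 18.1 s; the rig gave no verdict.

**What I did:** I gripped the orange lug and raised the leading end about 29 mm with the tail still on the bench. I lined the tray up and rested it on the sill with the lead about 20 mm up, then let go. I re-gripped by the white lug and slid the tray in, raising the tail over the crest. I pressed it against the buffer, lowered the tail behind the sill and released it.

**Last checks:**
- **Flat:** the tray rim is at 41.6 mm along its whole length; 42 mm is nominal.
- **Square:** the tray edges hold a constant offset from the dock axis.
- **Home:** the tail face is about 1 mm inside the sill line, which is within the camera's calibration error.
- **Released:** the jaws are open and clear, and the tool force is about 0.

**Less certain:**
- The push force read up to 13.6 N at the wrist. That includes friction, and the limit is 15 N on the buffer itself, so the margin was small.
- The wrist read about 28 N downward for a moment as the tail bottomed on the pocket floor. The limit is 60 N.
- I did not measure the final buffer force. I inferred it from the home position.
- I saw no bystander moved in the wrist views, but did not measure them again.

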